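Build the collar stack on the tilting filter post

ROBOT

A 7-joint arm with a two-finger parallel gripper is mounted at the origin on a cart in front of the work surface, level with it; the furniture and walls round the work are solid. World frame = base frame: x ahead of the robot, y to its left, z up, the work surface at z = 0. Lengths are in m, angles in rad, forces in N, time in s.
With the tool pointing down it reaches from about 0.425 to 0.95 m from the base axis. Payload 4.7 kg.
Tool frame: the origin (TCP) lies between the finger pads; the fingertips stand 22 mm ahead of it and the grasp point (between the pads) lies 3 mm ahead of it; z points along the fingers, y is the line along which they close (so a half turn about z gives the same grasp; the last joint's range is limited). The gripper opens to 87 mm and grips with 3 to 60 N. Pads are 19 mm wide; open, the fingers measure 117 mm over their backs; the gripper's body (75 mm by 190 mm) begins 51 mm behind the grasp point.
Start: joints at [-1.187, 0.469, -0.049, 1.532, 0.024, 1.141, -0.082], TCP at [0.271, 0.618, 0.208] pointing down, gripper open.
Joint ranges: [-2.59, 2.59], [-0.33, 1.99], [-1.39, 1.29], [0.1, 2.45], [-1.04, 4.18], [0.21, 1.99], [-2.66, 2.66]. Speed limits (rad/s): [2.57, 2.57, 3.14, 3.14, 3.14, 3.14, 3.14].

INTERFACE

Orientations are given as a unit quaternion [w, x, y, z].
In Python, from workcell import robot gives the robot as it stands.
- The arm moves only by the tool step_arm, never from a script. Its argument "moves" is one flat list of numbers, 5 for each row, row after row: the shift along the tool's x, y, z in mm, then the turn about the tool's z in degrees, then the opening, from 0 (shut) to 1 (fully open). In form: [tx, ty, tz, roll, hand, tx, ty, tz, roll, hand, ...]. A call has 1 to 20 rows; each row is the pose to reach, as a shift and turn from the pose commanded when the call began, along the tool's axes at that moment; what a row does not reach only later rows make up. A row lasts 1/8 s, in which the tool goes at most 62.5 mm and 10.7 degrees, less where a joint would pass 70% of its speed; a pose out of reach is approached as far as the arm can. A call with a gripper value outside its range is refused whole. The fingers move at their own pace and stop on an object; "force" is the grip in N (left out, the last holds). Time passes only in rows, so rows that repeat a pose let the fingers close. It gives the time, the measured TCP pose, the force, the opening and the grip force at its end, in the units of the state.
- robot.get_obs(): the state, without advancing time (a new reading comes with each control period).
- robot.camera(name): name is "scene" or "top" or "wrist"; returns a dict with "img" (420x560x3 uint8, blue, green, red), "range_z" (420x560 float32, m along the optical axis (not along the pixel's ray), 0 where there is no reading), "fx", "fy", "cx", "cy" (pixels), "R" (3x3) and "t" (3): a world point X has camera coordinates R X + t. Camera axes: x right, y down, z forward; pixel columns grow to the right and rows downward; lengths in m; the calibration is good to about 2 mm. A picture is of the moment at which its call begins.
- robot.close_job(): hands the job in; it is judged then, once.
Trained networks look in the newest picture that a camera, given by its name, has taken for a name from the list of things; names that differ only in an ending like _2 or _b are one class to them, and where a whole thing is asked for, a point or a joint stands for the part that bears it (a point fixed in the world has none). Each returns a list of dicts, best first, with "p" (0 to 1); they miss things now and then, are a little off and sometimes report something else, mostly with a low value. They report only what shows in the picture. A call takes as long as a camera call. They do not tell look-alikes from the thing itself.
- robot.recognise(camera, thing): "point" ([x, y, z] in m, in world coordinates, good to about 4 mm: the middle of the surface that is visible of it).
- robot.regions_of(camera, thing): "region" (420x560 bool, what is visible of it).
The state is a dict: "time": time; "joints": joint angles; "joint_vel": joint speeds; "joint_torque": joint torques, N m; "tool_pos": TCP position; "eef_rot": TCP orientation; "wrist_force": force on the tool from outside, world axes, zero at the start; "wrist_torque": the same for the moment, N m; "opening": finger opening in m; "finger_force": force on a finger pad.
Only numpy, scipy, OpenCV 4.12 (cv2) and the standard library are available. Lean on these libraries where they do the work, as an engineer would, in place of code of your own. Each camera call takes 0.05 s, during which the arm holds its last target. There are 200 camera calls.

TASK

Swing the leaning steel post of the filter assembly stand fully upright against its stop. Then thread the wide brass collar down the post until it sits flat on the disc, and after it the narrow blue collar until it sits flat on the brass one. Lower the collars, do not let them drop, leave the post upright, and do not disturb the weighing bottle, the beaker or the timer.

Things in the scene. Friction and masses are not known exactly. Their poses are not given: they have to be found in the camera images.
- stand: fixed grey assembly stand, base plate 130 x 100 x 14 mm (x by y), two cheeks 42 mm apart inside that carry the post's hinge; origin at the centre of its underside on the bench, z up. The hinge axis is its y axis; the post leans towards its -x side (roughly towards the robot)
- post (a joint): tilt of the steel post about the hinge, rad: 0 = upright, against a firm stop; up to 0.9 = leaning to the stand's -x. The hinge is stiff (about 0.3 N m of friction), so the post stays where it is left; held from above it slips a little between the fingers as it turns
- post_hinge (a point): centre of the hinge axis, fixed to the stand, 55 mm above the bench; axes are the stand's
- post_seat (a point): centre of the top face of the steel seat disc (66 mm across, 6 mm thick) that carries the post, 20 mm from the hinge along the post; z points up along the post and turns with it. From this face up: shank 21 mm diameter and 10 mm high, then a 5 mm cone down to a slim rod of 14 mm diameter that runs on to 44 mm, then a 6 mm pointed tip (7 mm across at its end)
- post_tip (a point): top end of the post, 50 mm above post_seat along the post (70 mm from the hinge); axes as post_seat
- wide_home (a point): point on the post axis 10 mm above post_seat, where wide_collar_mid must come to lie; axes as post_seat
- narrow_home (a point): point on the post axis 27 mm above post_seat, where narrow_collar_mid must come to lie; axes as post_seat
- wide_collar: loose wide brass-coloured ring, 58 mm outside diameter, 23.6 mm bore, 20 mm high, about 0.14 kg, lying flat on the bench; origin at the centre of its underside, z up. Fits the shank with 1.3 mm of play all round
- wide_collar_mid (a point): centre of the wide collar (on its axis, at mid height)
- narrow_collar: loose narrow blue plastic ring, 44 mm outside diameter, 16.6 mm bore, 14 mm high, about 0.04 kg, lying flat on the bench; origin at the centre of its underside, z up. Fits the slim rod with 1.3 mm of play all round; it does not pass the 21 mm shank
- narrow_collar_mid (a point): centre of the narrow collar (on its axis, at mid height)
- weighing_bottle: small glass weighing bottle with lid, 39 mm diameter, 58 mm high, loose, to be left alone; origin at the centre of its underside
- beaker: low glass beaker, 56 mm across, 71 mm high, loose, to be left alone; origin at the centre of its underside
- timer: white digital timer, 58 x 62 x 19 mm, loose, to be left alone; origin at the centre of its underside
Things that resemble listed ones, but are neither listed nor needed, are in the scene too. Several things have the shape of the stand; the one meant has the colours described above.

How it is judged:
By the outcome, as a careful person would: the job done as asked, in the order asked, and still so for the second after the job is handed in, with the robot touching nothing.
It also fails if it takes over 72 s, if anything falls off the work surface, if the arm or the gripper's body presses on something with over 40 N, if the wrist force passes 120 N, or if a joint passes its speed limit or range.

## Working session

There is one attempt and no reset: what is moved stays moved. The work goes in short steps, Python scripts to look and compute and a tool call to move; the robot and the scene stay as the last step left them, time stands still between calls to the robot, and variables do not carry over. Pictures are saved under pics/ and viewed, at most 10 in all, crops included, and the job is handed in when it is done.

Besides the shell and the picture viewer there is one more tool, called after "Call:" by a JSON object that holds its "method" and its "body". step_arm: Moves the arm, as the interface text tells. Its arguments: {"type":"object","properties":{"moves":{"type":"array","items":{"type":"number"}},"force":{"type":"number"}},"required":["moves"]}

```bash
ls; mkdir -p pics; cat > h.py <<'E'
import numpy as np, cv2
from workcell import robot
def cloud(c):
    z=c["range_z"]; v,u=np.mgrid[:z.shape[0],:z.shape[1]]
    P=np.stack([(u-c["cx"])/c["fx"]*z,(v-c["cy"])/c["fy"]*z,z],-1)
    W=(P-c["t"])@c["R"]; W[z==0]=np.nan
    return W
E
python3 - <<'E'
from h import *
ims=[]
for n in ["scene","top"]:
    c=robot.camera(n); np.savez(f"{n}.npz",**c); ims.append(c["img"])
    cv2.imwrite(f"pics/{n}.png",c["img"])
    for t in ["stand","post","wide_collar","narrow_collar","weighing_bottle","beaker","timer"]:
        for r in robot.recognise(n,t)[:4]: print(n,t,round(r["p"],2),np.round(r["point"],3))
o=robot.get_obs(); print(o["tool_pos"],o["eef_rot"],o["time"],o["opening"])
E
```

```text
pics
scene stand 0.9 [ 0.528 -0.02   0.014]
scene stand 0.7 [ 0.343 -0.08   0.014]
scene stand 0.37 [0.412 0.302 0.013]
scene post 0.77 [ 0.354 -0.083  0.078]
scene post 0.67 [0.497 0.318 0.018]
scene post 0.56 [ 0.527 -0.018  0.072]
scene wide_collar 0.67 [0.501 0.322 0.02 ]
scene narrow_collar 0.71 [ 0.528 -0.017  0.074]
scene narrow_collar 0.45 [0.451 0.186 0.018]
scene weighing_bottle 0.74 [0.649 0.154 0.036]
scene weighing_bottle 0.29 [ 0.522 -0.014  0.076]
scene beaker 0.93 [0.643 0.303 0.044]
scene timer 0.77 [ 0.419 -0.305  0.015]
scene timer 0.7 [0.447 0.187 0.016]
top stand 0.87 [0.507 0.489 0.012]
top stand 0.86 [0.351 0.349 0.013]
top stand 0.82 [ 0.53  -0.01   0.015]
top stand 0.57 [ 0.345 -0.068  0.014]
top post 0.82 [0.515 0.493 0.074]
top post 0.78 [0.355 0.354 0.077]
top post 0.76 [ 0.355 -0.076  0.074]
top post 0.55 [ 0.535 -0.01   0.077]
top wide_collar 0.61 [0.51  0.325 0.021]
top narrow_collar 0.61 [0.457 0.189 0.012]
top weighing_bottle 0.58 [0.656 0.157 0.043]
top beaker 0.69 [0.666 0.313 0.036]
top timer 0.73 [ 0.426 -0.299  0.021]
top timer 0.51 [0.508 0.326 0.022]
[0.27077138 0.61833357 0.20819478] [-1.17746304e-05  2.04949859e-01  9.78772472e-01  5.75513714e-05] 0.8 0.08671104514974272
```

View pics/scene.png

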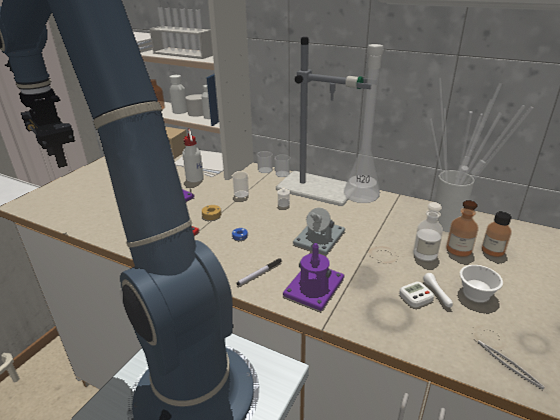

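View pics/top.png

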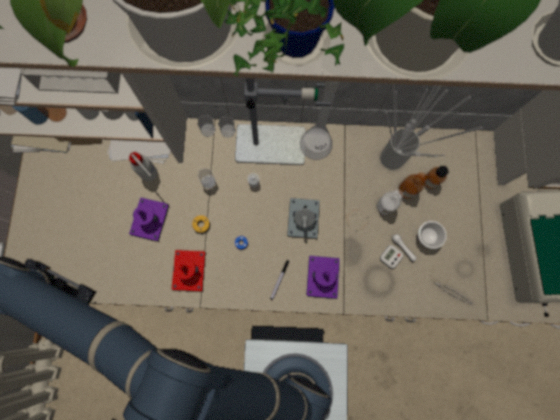

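The scene view shows the grey stand at (320,235) with its post leaning, the brass collar at (211,212), the blue collar at (240,234) and the timer at (417,293). The top view shows the same things at (304,220), (201,225), (241,243) and (392,257). The purple and red stands are look-alikes.

```bash
cat > m.py <<'E'
from h import *
def near(n,lo,hi):
    c=dict(np.load(f"{n}.npz")); W=cloud(c)
    m=((W>lo)&(W<hi)).all(-1); return W[m],c["img"][m],c
for n in ["top","scene"]:
    # stand base top
    P,I,c=near(n,[.43,-.11,.008],[.64,.1,.02]); 
    r=cv2.minAreaRect((P[:,:2]*1000).astype(np.float32)); print(n,"base",len(P),np.median(P[:,2]),r)
    P,I,c=near(n,[.43,-.11,.03],[.64,.1,.16])
    for a in np.arange(.03,.15,.01):
        q=P[(P[:,2]>=a)&(P[:,2]<a+.01)]
        if len(q): print(round(a,2),len(q),np.round([q[:,0].min(),q[:,0].max(),q[:,1].min(),q[:,1].max()],3),np.round(q.mean(0),3))
    for nm,x,y,h in [("wide",.505,.325,.02),("narrow",.455,.188,.014)]:
        P,I,c=near(n,[x-.045,y-.045,h-.006],[x+.045,y+.045,h+.008])
        (a,rr)=cv2.minEnclosingCircle((P[:,:2]*1000).astype(np.float32)); print(nm,len(P),np.median(P[:,2]),a,rr,P.mean(0))
    P,I,c=near(n,[.35,.05,.02],[1.0,.6,.6])
    for a in [(.02,.1),(.1,.2),(.2,.3),(.3,.6)]:
        q=P[(P[:,2]>a[0])&(P[:,2]<a[1])]; H=np.unique((q[:,:2]/.05).astype(int),axis=0)*5; print(a,H.tolist())
    
print(c["fx"],np.linalg.norm(c["t"]))
E
python3 m.py
```

```text
top base 788 0.014595272998952101 ((534.4179077148438, -0.183990478515625), (192.8519287109375, 189.82827758789062), 1.8854175806045532)
0.04 7 [ 0.512  0.515 -0.028  0.004] [ 0.514 -0.008  0.048]
0.05 42 [ 0.513  0.571 -0.045  0.025] [ 0.522 -0.01   0.055]
0.06 82 [ 0.519  0.574 -0.048  0.025] [ 0.538 -0.012  0.065]
0.07 76 [ 0.521  0.57  -0.041  0.019] [ 0.539 -0.009  0.075]
0.08 83 [ 0.52   0.559 -0.037  0.017] [ 0.541 -0.012  0.085]
0.09 33 [ 0.509  0.559 -0.029  0.008] [ 0.542 -0.01   0.093]
0.1 18 [ 0.495  0.511 -0.014 -0.005] [ 0.502 -0.01   0.105]
wide 200 0.020701277655115955 (510.1912536621094, 324.63690185546875) 29.37285041809082 [0.50964485 0.32446922 0.0205376 ]
narrow 123 0.014225223422755182 (443.79425048828125, 189.6550750732422) 32.21369934082031 [0.45369016 0.18920489 0.01440456]
(0.02, 0.1) [[35, 30], [35, 35], [40, 20], [40, 30], [40, 35], [45, 15], [45, 20], [45, 30], [45, 45], [45, 50], [50, 25], [50, 30], [50, 35], [50, 45], [50, 50], [55, 45], [55, 50], [60, 10], [60, 15], [60, 25], [60, 30], [60, 50], [65, 10], [65, 15], [65, 25], [65, 30], [65, 45], [65, 50
[... 2594 characters left out ...]
5, 35], [85, 40], [90, 5], [90, 10], [90, 25]]
(0.2, 0.3) [[70, 40], [70, 45], [75, 10], [75, 15], [75, 40], [75, 45], [75, 50], [75, 55], [80, 10], [80, 15], [80, 40], [80, 50], [80, 55], [85, 5], [85, 10], [85, 15], [85, 20], [85, 25], [85, 30], [85, 35], [85, 40], [85, 55], [90, 5], [90, 30], [90, 35]]
(0.3, 0.6) [[70, 15], [70, 40], [70, 45], [70, 50], [70, 55], [75, 5], [75, 10], [75, 15], [75, 40], [75, 45], [75, 50], [75, 55], [80, 5], [80, 10], [80, 15], [80, 40], [80, 45], [80, 50], [80, 55], [85, 5], [85, 10], [85, 15], [85, 20], [85, 25], [85, 30], [85, 35], [85, 40], [85, 50], [85, 55], [90, 5], [90, 15], [90, 25], [90, 30], [90, 35], [90, 40]]
426.5714051053954 0.855027526642029
```

```bash
cat >> h.py <<'E'
from scipy.spatial.transform import Rotation as Ro
def pose():
    o=robot.get_obs(); q=o["eef_rot"]; return o,np.array(o["tool_pos"]),Ro.from_quat([q[1],q[2],q[3],q[0]]).as_matrix()
def go(x,y,z,yaw=None):
    o,p,R=pose(); d=R.T@(np.array([x,y,z])-p)*1000; y0=np.degrees(np.arctan2(R[1,1],R[0,1]))
    r=0 if yaw is None else (y0-yaw+90)%180-90
    print("move",np.round(d,1),"roll",round(r,1),"| at",np.round(p,4),"yaw",round(y0,1),"t",round(o["time"],2),"open",round(o["opening"],4),"ff",o["finger_force"],"F",np.round(o["wrist_force"],1),"j",np.round(o["joints"],2))
E
python3 -c "
from h import *
go(.496,-.011,.22,87.3)"
```

```text
move [-458.8 -486.1  -11.9] roll -21.0 | at [0.2708 0.6183 0.2082] yaw 66.3 t 0.8 open 0.0867 ff 0.0 F [ 0.1 -0.3  0.5] j [-1.19  0.47 -0.05  1.53  0.02  1.14 -0.08]
```

Call:
{"method": "step_arm", "body": {"moves": [-459,-486,-12,-21,1,-459,-486,-12,-21,1,-459,-486,-12,-21,1,-459,-486,-12,-21,1,-459,-486,-12,-21,1,-459,-486,-12,-21,1,-459,-486,-12,-21,1,-459,-486,-12,-21,1,-459,-486,-12,-21,1,-459,-486,-12,-21,1,-459,-486,-12,-21,1,-459,-486,-12,-21,1,-459,-486,-12,-21,1,-459,-486,-12,-21,1]}}

```text
time: 2.55
tool_pos: [0.4959, -0.0093, 0.22]
eef_rot: [-0.0, 0.022, 1.0, 0.0]
wrist_force: [0.0, 0.0, 0.1]
opening: 0.0871
finger_force: 0.0
```

```bash
cat > w.py <<'E'
from h import *
import sys
c=robot.camera("wrist"); np.savez("wrist.npz",**c); cv2.imwrite(f"pics/{sys.argv[1]}.png",c["img"])
o,p,R=pose(); print("cam pos",-c["R"].T@c["t"]-p, "fx",c["fx"])
X=c["R"]@(p+R[:,2]*.022)+c["t"]; print("fingertip px",c["fx"]*X[0]/X[2]+c["cx"],c["fy"]*X[1]/X[2]+c["cy"])
E
python3 w.py w1; python3 - <<'E'
from h import *
go(.496,-.011,.22,87.3)
W=cloud(dict(np.load("wrist.npz")))
for a in np.arange(.035,.125,.01):
    q=W[(W[...,2]>=a)&(W[...,2]<a+.01)&(abs(W[...,0]-.53)<.08)&(abs(W[...,1]+.01)<.08)]
    if len(q): print(round(a,3),len(q),np.round([q[:,0].min(),q[:,0].max(),q[:,1].min(),q[:,1].max()],4),np.round(q.mean(0),4))
E
```

```text
cam pos [-0.06743913  0.0028406   0.17647987] fx 316.3766052294501
fingertip px 279.78887501532034 234.29117145904007
move [-0.1 -1.5  0.1] roll 0.2 | at [ 0.496  -0.0095  0.2201] yaw 87.5 t 2.6 open 0.0865 ff 0.0 F [0.6 0.6 0.2] j [-0.28  0.16  0.25  1.95 -0.05  1.04  1.51]
0.045 180 [ 0.5092  0.538  -0.0357  0.0265] [ 0.5145 -0.0096  0.0519]
0.055 565 [ 0.5154  0.5689 -0.0488  0.0269] [ 0.5282 -0.0101  0.0607]
0.065 551 [ 0.5182  0.5704 -0.0467  0.022 ] [ 0.5344 -0.0105  0.0701]
0.075 845 [ 0.5189  0.5512 -0.042   0.02  ] [ 0.5382 -0.0108  0.0801]
0.085 474 [ 0.5072  0.5581 -0.0343  0.0127] [ 0.5437 -0.0111  0.0886]
0.095 203 [ 0.4931  0.5139 -0.0164 -0.0025] [ 0.5028 -0.0093  0.1013]
0.105 30 [ 0.4945  0.5021 -0.0122 -0.0055] [ 0.4979 -0.009   0.1057]
```

View pics/w1.png

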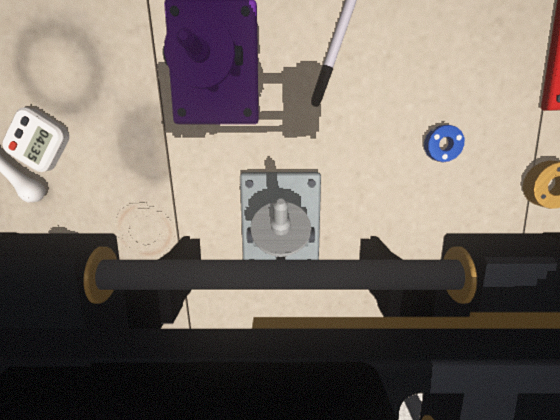

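```bash
python3 - <<'E'
from h import *
from scipy.optimize import least_squares
c=dict(np.load("wrist.npz")); W=cloud(c)
# base top plane rect
m=(abs(W[...,2]-.014)<.004)&(abs(W[...,0]-.54)<.1)&(abs(W[...,1]+.01)<.075)
print(cv2.minAreaRect((W[m][:,:2]*1000).astype(np.float32)),m.sum())
# disc top-face plane: points on disc above, fit disc plane
q=W[(W[...,2]>.055)&(W[...,2]<.1)&(abs(W[...,0]-.535)<.035)&(abs(W[...,1]+.01)<.03)]
best=0
rng=np.random.default_rng(0)
for _ in range(3000):
    a=q[rng.choice(len(q),3)]; n=np.cross(a[1]-a[0],a[2]-a[0]); 
    if np.linalg.norm(n)<1e-6: continue
    n/=np.linalg.norm(n); s=abs((q-a[0])@n)<.0012
    if s.sum()>best: best=s.sum(); S=s
u=np.linalg.svd(q[S]-q[S].mean(0))[2][2]; u*=np.sign(u[2]); print("disc plane",best,u,"tilt",np.arccos(u[2]),"yaw",np.degrees(np.arctan2(-u[1],-u[0])),q[S].mean(0), "range",q[S].min(0),q[S].max(0))
E
```

```text
((536.899169921875, -10.83612060546875), (99.8634033203125, 112.89369201660156), 87.55903625488281) 3966
disc plane 1667 [-0.71355358  0.02930132  0.69998766] tilt 0.7954161059552108 yaw -2.351469594007606 [ 0.53604615 -0.01011633  0.07438935] range [ 0.51616652 -0.03999557  0.05501029] [0.55449825 0.01998678 0.09282477]
```

The wrist view has the grey post's rod at (280,212), between the open fingers. The disc plane gives a tilt of 0.795 rad and a stand yaw of -2.4°, so I grasp the rod at 60 mm from the hinge.

Call:
{"method": "step_arm", "body": {"moves": [-5,0,60,0,1,-5,0,105,0,1,-5,0,120,0,1,-5,0,120,0,0.5,-5,0,120,0,0,-5,0,120,0,0,-5,0,120,0,0,-5,0,120,0,0,-5,0,120,0,0,-5,0,120,0,0], "force": 20}}

```text
time: 3.85
tool_pos: [0.5012, -0.0112, 0.1001]
eef_rot: [-0.0, 0.023, 1.0, 0.0]
wrist_force: [0.3, 0.2, 0.3]
opening: 0.0247
finger_force: 0.0
```

Call:
{"method": "step_arm", "body": {"moves": [0,0,0,0,0,0,0,0,0,0,0,0,0,0,0,0,0,0,0,0]}}

```text
time: 4.35
tool_pos: [0.5012, -0.0112, 0.1001]
eef_rot: [-0.0, 0.023, 1.0, 0.0]
wrist_force: [-1.2, -1.0, -0.6]
opening: 0.0005
finger_force: 0.0
```

```bash
python3 w.py w2; python3 - <<'E'
from h import *
c=robot.camera("scene"); i=c["img"][180:280,260:400]; w=cv2.imread("pics/w2.png")
cv2.imwrite("pics/s2.png",np.hstack([cv2.resize(i,(420,300)),cv2.resize(w,(380,300))]))
go(.5,-.01,.1)
E
```

```text
cam pos [-0.06742083  0.00302581  0.17649692] fx 316.3766052294501
fingertip px 279.9391964186663 234.19830755980416
move [1.3 1.1 0.1] roll 0 | at [ 0.5012 -0.0112  0.1001] yaw 87.3 t 4.45 open 0.0006 ff 0.0 F [-0.3  0.7  0.1] j [-0.25  0.32  0.23  2.06 -0.11  0.77  1.57]
```

View pics/s2.png

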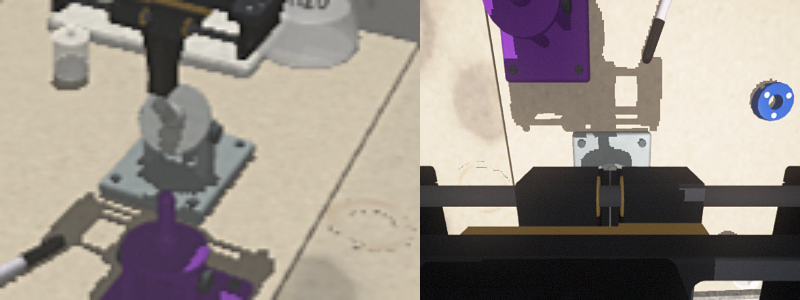

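The left half is the scene crop: the closed fingers at (165,85) end behind the disc at (175,115). The right half is the wrist view, with the rod just robot-side of the fingers at (612,167). I'll check where the cameras put the fingers.

```bash
python3 - <<'E'
from h import *
for n in ["scene","top","wrist"]:
    c=robot.camera(n); W=cloud(c); np.savez(n+"2.npz",**c)
    print(n, "cam", np.round(-c["R"].T@c["t"],3))
    for a in np.arange(.035,.185,.01):
        q=W[(W[...,2]>=a)&(W[...,2]<a+.01)&(abs(W[...,0]-.53)<.08)&(abs(W[...,1]+.01)<.035)]
        if len(q): print(round(a,3),len(q),np.round([q[:,0].min(),q[:,0].max(),q[:,1].min(),q[:,1].max()],3),np.round(q.mean(0),3))
c=dict(np.load("scene2.npz")); o,p,R=pose(); X=c["R"]@(p+R[:,2]*.022)+c["t"]; print("tip in scene px",c["fx"]*X[0]/X[2]+c["cx"],c["fy"]*X[1]/X[2]+c["cy"],"depth",X[2])
u=int(c["fx"]*X[0]/X[2]+c["cx"]);v=int(c["fy"]*X[1]/X[2]+c["cy"]); print(np.round(c["range_z"][v-14:v+10:2,u-4:u+5:2],3))
E
```

```text
scene cam [-0.356 -0.372  0.683]
0.035 22 [ 0.511  0.548 -0.043 -0.015] [ 0.531 -0.037  0.04 ]
0.045 75 [ 0.507  0.542 -0.045  0.013] [ 0.516 -0.017  0.051]
0.055 119 [ 0.513  0.553 -0.044  0.018] [ 0.523 -0.015  0.06 ]
0.065 88 [ 0.514  0.546 -0.043  0.021] [ 0.529 -0.017  0.07 ]
0.075 96 [ 0.506  0.549 -0.041  0.02 ] [ 0.537 -0.018  0.08 ]
0.085 44 [ 0.494  0.557 -0.033 -0.004] [ 0.535 -0.017  0.089]
0.095 21 [ 0.492  0.507 -0.017 -0.004] [ 0.497 -0.012  0.101]
0.105 5 [ 0.492  0.502 -0.012 -0.008] [ 0.497 -0.01   0.108]
0.115 32 [ 0.487  0.51  -0.021 -0.004] [ 0.495 -0.015  0.119]
0.125 34 [ 0.487  0.509 -0.023 -0.004] [ 0.494 -0.015  0.13 ]
0.135 39 [ 0.486  0.512 -0.024 -0.001] [ 0.493 -0.014  0.141]
0.145 36 [ 0.488  0.509 -0.026 -0.001] [ 0.493 -0.015  0.151]
0.155 51 [ 0.487  0.507 -0.027  0.003] [ 0.492 -0.014  0.161]
0.165 29 [ 0.486  0.496 -0.028  0.006] [ 0.49  -0.011  0.169]
0.175 4 [ 0.487  0.49  -0.041  0.001] [ 0.488 -0.011  0.179]
top cam [0.239 0.08  1.394]
0.055 11 [0.526 0.554 0.015 0.025] [0.54 0.02 0.06]
0.065 12 [0.53  0.557 0.015 0.022] [0.54  0.018 0.069]
0.0
[... 667 characters left out ...]
-0.017 -0.005] [ 0.49  -0.011  0.146]
0.155 637 [ 0.495  0.508 -0.017 -0.006] [ 0.501 -0.011  0.164]
0.165 56 [ 0.491  0.506 -0.017 -0.006] [ 0.496 -0.012  0.171]
0.175 49 [ 0.488  0.496 -0.016 -0.006] [ 0.492 -0.011  0.18 ]
tip in scene px 313.59676095984037 221.28836170285308 depth 1.1053978688088513
[[1.32  1.075 1.072 1.068 1.072]
 [1.308 1.077 1.077 1.071 1.079]
 [1.301 1.143 1.079 1.074 1.136]
 [1.145 1.095 1.088 1.091 1.136]
 [1.145 1.088 1.087 1.09  1.103]
 [1.143 1.141 1.091 1.093 1.102]
 [1.139 1.136 1.136 1.108 1.114]
 [1.138 1.137 1.136 1.122 1.117]
 [1.138 1.136 1.139 1.134 1.126]
 [1.136 1.135 1.136 1.129 1.127]
 [1.135 1.136 1.134 1.127 1.125]
 [1.166 1.162 1.129 1.124 1.126]]
```

```bash
python3 - <<'E'
import cv2,numpy as np
a=cv2.imread("pics/w2.png")[180:330,210:350]; c=np.load("scene2.npz"); b=c["img"][185:245,285:341]
cv2.imwrite("pics/z2.png",np.hstack([cv2.resize(a,(420,450)),cv2.resize(b,(380,450))*1]))
z=np.load("wrist2.npz"); 
from h import *
W=cloud(dict(z)); 
for v in range(215,300,4): print(v,[tuple(np.round(W[v,u],3)) for u in (272,280,288)])
E
```

```text
215 [(np.float64(0.505), np.float64(-0.018), np.float64(0.015)), (np.float64(0.506), np.float64(-0.011), np.float64(0.013)), (np.float64(0.506), np.float64(-0.004), np.float64(0.014))]
219 [(np.float64(0.509), np.float64(-0.018), np.float64(0.014)), (np.float64(0.509), np.float64(-0.011), np.float64(0.013)), (np.float64(0.509), np.float64(-0.005), np.float64(0.015))]
223 [(np.float64(0.513), np.float64(-0.019), np.float64(0.013)), (np.float64(0.513), np.float64(-0.012), np.float64(0.013)), (np.float64(0.513), np.float64(-0.005), np.float64(0.015))]
227 [(np.float64(0.516), np.float64(-0.019), np.float64(0.014)), (np.float64(0.517), np.float64(-0.012), np.float64(0.013)), (np.float64(0.516), np.float64(-0.005), np.float64(0.015))]
231 [(np.float64(0.509), np.float64(-0.018), np.float64(0.047)), (np.float64(0.509), np.float64(-0.012), np.float64(0.047)), (np.float64(0.51), np.float64(-0.005), np.float64(0.047))]
235 [(np.float64(0.512), np.float64(-0.018), np.float64(0.048)), (np.float64(0.493), np.float64(-0.011), np.float64(0.103)), (np.float64(0.494), np.float64(-0.006), np.float64(
[... 2240 characters left out ...]
loat64(-0.012), np.float64(0.201)), (np.float64(nan), np.float64(nan), np.float64(nan)), (np.float64(0.474), np.float64(-0.008), np.float64(0.201))]
291 [(np.float64(0.495), np.float64(-0.014), np.float64(0.164)), (np.float64(0.51), np.float64(-0.012), np.float64(0.138)), (np.float64(0.495), np.float64(-0.008), np.float64(0.165))]
295 [(np.float64(0.497), np.float64(-0.014), np.float64(0.165)), (np.float64(0.544), np.float64(-0.013), np.float64(0.082)), (np.float64(0.498), np.float64(-0.008), np.float64(0.163))]
299 [(np.float64(0.499), np.float64(-0.014), np.float64(0.163)), (np.float64(0.545), np.float64(-0.013), np.float64(0.084)), (np.float64(0.5), np.float64(-0.008), np.float64(0.163))]
```

View pics/z2.png

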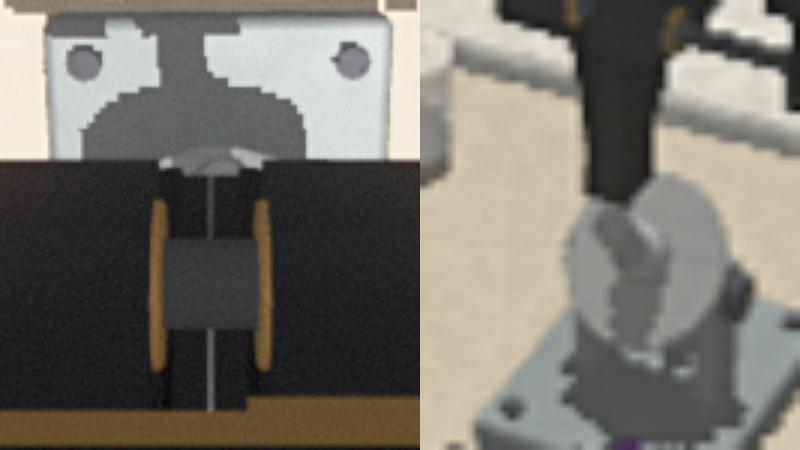

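The left crop (wrist) shows the closed fingers' lower edge right above the rod tip at (210,165). The right crop (scene) has the fingers ending at (615,195), just above the rod. So the fingertips are at about z = 0.11, well short of the stated 22 mm ahead of the TCP. I'll open the gripper and measure the fingertip height directly.

Call:
{"method": "step_arm", "body": {"moves": [0,0,0,0,0.5,0,0,0,0,0.5,0,0,0,0,0.5,0,0,0,0,0.5,0,0,0,0,0.5]}}

```text
time: 5.22
tool_pos: [0.5012, -0.0112, 0.1001]
eef_rot: [0.0, 0.023, 1.0, 0.0]
wrist_force: [1.4, 0.6, -0.6]
opening: 0.0403
finger_force: 0.0
```

```bash
cat > ft.py <<'E'
from h import *
o,p,R=pose(); print("open",o["opening"],"tcp",np.round(p,4))
for n in ["wrist","scene"]:
    c=robot.camera(n); W=cloud(c); T=(W-p)@R*1000   # tool frame mm
    for s in (-1,1):
        m=(abs(T[...,0])<14)&(s*T[...,1]>o["opening"]*500-6)&(s*T[...,1]<o["opening"]*500+22)&(T[...,2]>-70)&(T[...,2]<40)
        q=T[m]; h=np.histogram(q[:,2],np.arange(-70,41,5)); print(n,s,len(q),dict(zip(h[1].astype(int),h[0])))
        if len(q): print("  max tool z",np.sort(q[:,2])[-5:],"x",q[:,0].min(),q[:,0].max())
E
python3 ft.py
```

```text
open 0.04031557188916093 tcp [ 0.5012 -0.0112  0.1001]
wrist -1 1109 {np.int64(-70): np.int64(87), np.int64(-65): np.int64(381), np.int64(-60): np.int64(49), np.int64(-55): np.int64(36), np.int64(-50): np.int64(17), np.int64(-45): np.int64(99), np.int64(-40): np.int64(98), np.int64(-35): np.int64(87), np.int64(-30): np.int64(85), np.int64(-25): np.int64(85), np.int64(-20): np.int64(75), np.int64(-15): np.int64(10), np.int64(-10): np.int64(0), np.int64(-5): np.int64(0), np.int64(0): np.int64(0), np.int64(5): np.int64(0), np.int64(10): np.int64(0), np.int64(15): np.int64(0), np.int64(20): np.int64(0), np.int64(25): np.int64(0), np.int64(30): np.int64(0), np.int64(35): np.int64(0)}
  max tool z [-14.70275352 -14.64307155 -14.58214905 -14.55276228 -13.30448457] x -9.942069283696423 12.186405855390623
wrist 1 1111 {np.int64(-70): np.int64(80), np.int64(-65): np.int64(387), np.int64(-60): np.int64(53), np.int64(-55): np.int64(34), np.int64(-50): np.int64(17), np.int64(-45): np.int64(94), np.int64(-40): np.int64(104), np.int64(-35): np.int64(87), np.int64(-30): np.int64(85), np.int64(-25): 
[... 1255 characters left out ...]
t64(-65): np.int64(27), np.int64(-60): np.int64(12), np.int64(-55): np.int64(12), np.int64(-50): np.int64(14), np.int64(-45): np.int64(10), np.int64(-40): np.int64(16), np.int64(-35): np.int64(10), np.int64(-30): np.int64(10), np.int64(-25): np.int64(11), np.int64(-20): np.int64(14), np.int64(-15): np.int64(1), np.int64(-10): np.int64(0), np.int64(-5): np.int64(0), np.int64(0): np.int64(0), np.int64(5): np.int64(0), np.int64(10): np.int64(0), np.int64(15): np.int64(0), np.int64(20): np.int64(0), np.int64(25): np.int64(0), np.int64(30): np.int64(0), np.int64(35): np.int64(0)}
  max tool z [-16.05861397 -15.82173813 -15.79485344 -15.34124858 -14.03656718] x -10.6161318264611 13.872338066613787
```

Both cameras put the fingertips 14 mm behind the reported TCP, so the reported TCP is 36 mm further ahead than the interface text says. The empty grasp fits that. From here on I take fingertip z = TCP z + 14 mm, and lower the gripper by 36 mm.

Call:
{"method": "step_arm", "body": {"moves": [0,0,18,0,0.5,0,0,36,0,0.5,0,0,36,0,0.5,0,0,36,0,0,0,0,36,0,0,0,0,36,0,0,0,0,36,0,0,0,0,36,0,0], "force": 20}}

```text
time: 6.32
tool_pos: [0.5017, -0.0089, 0.0646]
eef_rot: [0.0, 0.022, 1.0, 0.001]
wrist_force: [0.1, 5.0, 3.0]
opening: 0.013
finger_force: 20.0
```

Call:
{"method": "step_arm", "body": {"moves": [-2,2,-2,0,0,-5,2,-5,0,0,-9,2,-8,0,0,-14,2,-11,0,0,-19,2,-13,0,0,-25,2,-15,0,0,-31,2,-17,0,0,-37,2,-18,0,0,-43,2,-18,0,0,-46,2,-18,0,0,-46,2,-18,0,0]}}

```text
time: 7.7
tool_pos: [0.545, -0.0107, 0.0827]
eef_rot: [-0.003, 0.023, 1.0, 0.001]
wrist_force: [-8.0, 2.9, 1.3]
opening: 0.0132
finger_force: 20.0
```

```bash
python3 - <<'E'
from h import *
go(.54,-.011,.1)
E
```

```text
move [  5.1  -0.5 -17.2] roll 0 | at [ 0.545  -0.0107  0.0827] yaw 87.3 t 7.7 open 0.0132 ff 19.99320212758903 F [-8.   2.9  1.3] j [-0.23  0.41  0.23  1.97 -0.13  0.78  1.59]
```

Call:
{"method": "step_arm", "body": {"moves": [-2,0,0,0,0,-4,0,0,0,0,-5,0,0,0,0,-5,0,0,0,0]}}

```text
time: 8.2
tool_pos: [0.5487, -0.0109, 0.0827]
eef_rot: [-0.004, 0.023, 1.0, 0.001]
wrist_force: [-11.5, 3.9, 3.9]
opening: 0.0137
finger_force: 20.0
```

Call:
{"method": "step_arm", "body": {"moves": [-2,0,0,0,0,-4,0,0,0,0,-6,0,0,0,0,-6,0,0,0,0]}}

```text
time: 8.7
tool_pos: [0.5491, -0.0109, 0.0825]
eef_rot: [-0.01, 0.023, 1.0, 0.001]
wrist_force: [-22.8, 5.1, 15.3]
opening: 0.0132
finger_force: 20.0
```

```bash
python3 - <<'E'
from h import *
c=robot.camera("scene"); W=cloud(c); i=c["img"]
q=W[(W[...,2]>.06)&(W[...,2]<.1)&(abs(W[...,0]-.545)<.04)&(abs(W[...,1]+.012)<.04)]
H=np.histogram(q[:,2],np.arange(.06,.1,.002)); print(H[0])
s=q[(abs(q[:,2]-.075)<.004)]; 
def pl(s):
    u=np.linalg.svd(s-s.mean(0))[2][2]; u*=np.sign(u[2]); return u
for k in range(5):
    u=pl(s); d=(q-s.mean(0))@u; s=q[abs(d)<.0025]
print(len(s),s.mean(0),u,s.min(0),s.max(0)); go(.5,0,.1)
cv2.imwrite("pics/s3.png",cv2.resize(i[180:270,270:370],(500,450)))
E
```

```text
[ 11  13   4   1   3  22  42 120  49   7   4   8   5   7   7   4   2   4
   6   9]
201 [ 0.53856989 -0.01426234  0.07506654] [0.00396542 0.00534807 0.99997784] [ 0.51053137 -0.0442919   0.07242082] [0.57659634 0.019258   0.07743023]
move [ 49.9   8.6 -16.5] roll 0 | at [ 0.5491 -0.0109  0.0825] yaw 87.3 t 8.75 open 0.0132 ff 19.99654612627637 F [-22.5   5.2  14.7] j [-0.23  0.43  0.22  1.95 -0.13  0.8   1.59]
```

View pics/s3.png

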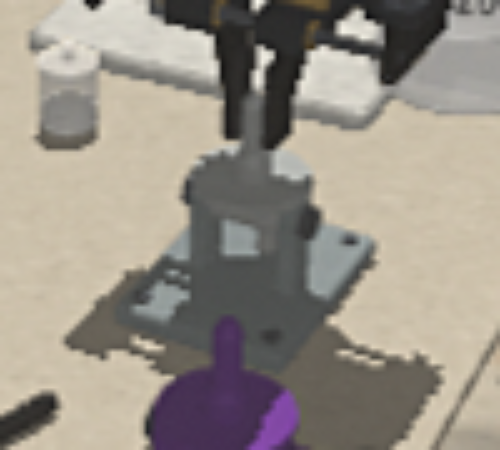

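The crop shows the post vertical between the fingers at (255,120) and the disc level at (250,185). The disc plane normal is within 0.4° of z and the push force rose against the stop. Next I back off, then grip lightly at 90° to measure the post's x.

Call:
{"method": "step_arm", "body": {"moves": [4,0,0,0,0,8,0,0,0,0.3,9,0,0,0,0.5,9,0,0,0,0.5,9,0,0,0,0.5,13,1,-30,0,0.5,13,1,-50,10,0.5,13,1,-50,20,0.5,13,1,-50,30,0.5,13,1,-50,40,0.5,13,1,-50,50,0.5,13,1,-50,60,0.5,13,1,-50,70,0.5,13,1,-50,80,0.5,13,1,-50,90,0.5,13,1,-50,90,0.5], "force": 3}}

```text
time: 10.75
tool_pos: [0.5455, -0.0102, 0.132]
eef_rot: [0.0, 0.722, 0.691, -0.0]
wrist_force: [1.0, 0.6, 0.4]
opening: 0.0435
finger_force: 0.0
```

Call:
{"method": "step_arm", "body": {"moves": [0,0,30,0,0.5,0,0,52,0,0.5,0,0,52,0,0.5,0,0,52,0,0,0,0,52,0,0,0,0,52,0,0,0,0,52,0,0,0,0,52,0,0,0,0,52,0,0]}}

```text
time: 11.88
tool_pos: [0.5454, -0.0102, 0.0805]
eef_rot: [-0.0, 0.723, 0.691, 0.0]
wrist_force: [-2.2, 0.8, 4.0]
opening: 0.0136
finger_force: 3.0
```

```bash
python3 - <<'E'
from h import *
go(.54,-.011,.1)
E
```

```text
move [ -1.   -5.4 -19.5] roll 0 | at [ 0.5454 -0.0102  0.0805] yaw -2.6 t 11.88 open 0.0136 ff 3.000628729350865 F [-2.2  0.8  4. ] j [-0.49  0.45  0.56  1.99 -0.34  0.79  0.22]
```

```bash
python3 - <<'E'
from h import *
go(.509,.324,.10,-45)
go(.509,.324,-.008,-45)
E
```

```text
move [332.2 -51.8 -19.4] roll 42.4 | at [ 0.5454 -0.0102  0.0805] yaw -2.6 t 11.88 open 0.0136 ff 3.000628729350865 F [-2.2  0.8  4. ] j [-0.49  0.45  0.56  1.99 -0.34  0.79  0.22]
move [332.1 -51.8  88.6] roll 42.4 | at [ 0.5454 -0.0102  0.0805] yaw -2.6 t 11.88 open 0.0136 ff 3.000628729350865 F [-2.2  0.8  4. ] j [-0.49  0.45  0.56  1.99 -0.34  0.79  0.22]
```

Call:
{"method": "step_arm", "body": {"moves": [0,0,0,0,0.4,0,0,0,0,0.5,0,0,-25,0,0.5,0,0,-55,0,0.7,60,-10,-55,10,1,120,-20,-55,20,1,180,-30,-55,30,1,240,-40,-50,40,1,300,-50,-40,42,1,332,-52,-20,42,1,332,-52,-20,42,1,332,-52,-20,42,1]}}

```text
time: 13.38
tool_pos: [0.5092, 0.3224, 0.1002]
eef_rot: [0.001, 0.923, 0.385, -0.0]
wrist_force: [-0.1, -0.9, 0.6]
opening: 0.0868
finger_force: 0.0
```

```bash
cat > col.py <<'E'
from h import *
import sys
x,y,h,r=map(float,sys.argv[1:5])
c=robot.camera("wrist"); W=cloud(c)
P=W[(abs(W[...,0]-x)<.045)&(abs(W[...,1]-y)<.045)&(W[...,2]>h-.005)&(W[...,2]<h+.006)]
print(len(P),np.median(P[:,2]),cv2.minEnclosingCircle((P[:,:2]*1000).astype(np.float32)),P.mean(0))
go(x,y,.1)
E
python3 col.py .509 .324 .02 .029
```

```text
3001 0.01987265355731045 ((508.9864196777344, 326.3931884765625), 28.917089462280273) [0.50963995 0.32701554 0.01981252]
move [ 1.1 -1.8  0.6] roll 0 | at [0.5096 0.3219 0.1006] yaw -44.8 t 13.43 open 0.087 ff 0.0 F [ 0.2 -1.1  0.4] j [-1.13  0.54  0.69  1.85 -0.43  0.91 -1.03]
```

Call:
{"method": "step_arm", "body": {"moves": [3,-4,50,0,1,3,-4,90,0,1,3,-4,107,0,1,3,-4,107,0,0.5,3,-4,107,0,0.5,3,-4,107,0,0.5,3,-4,107,0,0.5,3,-4,107,0,0.5], "force": 10}}

```text
time: 14.42
tool_pos: [0.5092, 0.3291, -0.0055]
eef_rot: [-0.0, 0.923, 0.385, 0.001]
wrist_force: [0.4, -0.4, 6.4]
opening: 0.0586
finger_force: 10.0
```

Call:
{"method": "step_arm", "body": {"moves": [0,0,0,0,0.85,0,0,0,0,0.85,0,0,-4,0,0.85,0,0,-4,-10,0.85,0,0,-4,-20,0.85,0,0,-4,-30,0.85,0,0,-4,-40,0.85,0,0,-4,-50,0.85,0,0,-4,-60,0.85,0,0,-4,-70,0.85,0,0,-4,-80,0.85,0,0,-4,-90,0.85,0,0,-4,-90,0.85]}}

```text
time: 16.05
tool_pos: [0.5081, 0.3285, -0.0027]
eef_rot: [-0.0, 0.381, 0.925, 0.0]
wrist_force: [-0.3, -0.1, 0.8]
opening: 0.0738
finger_force: 0.0
```

Call:
{"method": "step_arm", "body": {"moves": [0,0,0,0,0.5,0,0,0,0,0.5,0,0,0,0,0.5,0,0,0,0,0.5]}}

```text
time: 16.55
tool_pos: [0.5079, 0.3288, -0.0029]
eef_rot: [-0.0, 0.38, 0.925, -0.0]
wrist_force: [-0.1, 0.2, 0.1]
opening: 0.0569
finger_force: 10.0
```

Call:
{"method": "step_arm", "body": {"moves": [0,0,-20,0,0.5,0,0,-70,0,0.5,0,0,-125,0,0.5,-30,-24,-150,0,0.5,-66,-54,-150,0,0.5,-106,-86,-150,0,0.5,-146,-118,-150,0,0.5,-186,-150,-150,0,0.5,-220,-178,-150,0,0.5,-245,-200,-150,0,0.5,-260,-211,-150,0,0.5,-265,-215,-150,0,0.5,-265,-215,-150,0,0.5,-265,-215,-150,0,0.5], "force": 15}}

```text
time: 18.3
tool_pos: [0.5454, -0.0091, 0.1473]
eef_rot: [-0.0, 0.379, 0.925, 0.0]
wrist_force: [0.0, 0.5, -1.7]
opening: 0.0566
finger_force: 15.0
```

```bash
cat > chk.py <<'E'
from h import *
import sys
x,y,h=map(float,sys.argv[1:4])
go(x,y,h-float(sys.argv[4]))
c=robot.camera("scene"); W=cloud(c)
ih,iw=130,170; cv2.imwrite("pics/%s.png"%sys.argv[5],cv2.resize(c["img"][140:250,260:390],(650,550)))
b=robot.camera("wrist"); cv2.imwrite("pics/%sw.png"%sys.argv[5],b["img"])
W=cloud(b); o,p,R=pose(); T=(W-p)@R*1000
q=T[(np.hypot(T[...,0],T[...,1])<36)&(T[...,2]>-28)&(T[...,2]<-10)]
print("collar top pts tool frame",len(q), np.median(q,0), q.min(0),q.max(0))
E
python3 chk.py .5449 -.0104 .150 .0029 s4
```

```text
move [-0.6 -1.3  0.2] roll 0 | at [ 0.5454 -0.0091  0.1473] yaw 45.5 t 18.3 open 0.0566 ff 14.999735467135906 F [ 0.   0.5 -1.7] j [-0.32  0.33  0.32  1.92 -0.13  0.91  0.86]
collar top pts tool frame 5698 [ 11.24617577  -0.27026278 -22.76448118] [-29.1000895  -34.19293007 -27.99252794] [ 28.60074298  34.14751426 -10.03549613]
```

View pics/s4.png

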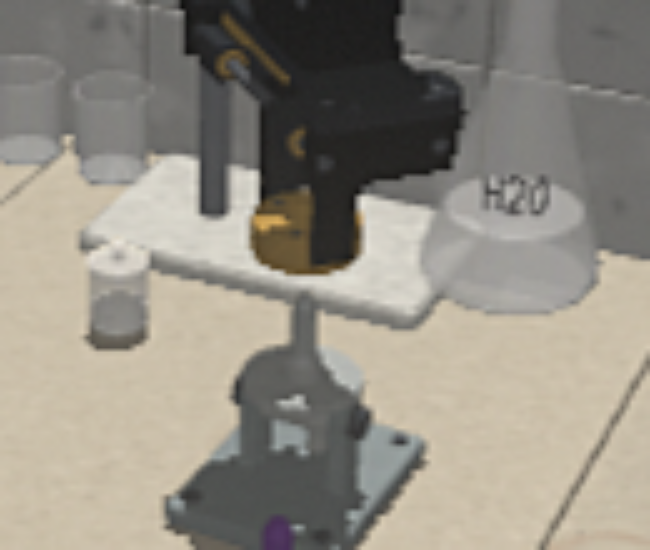

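The crop shows the brass collar held level at (305,235), directly above the upright post tip at (305,300). Wrist depth puts the collar centre within 0.3 mm of the tool axis.

Call:
{"method": "step_arm", "body": {"moves": [-1,-1,10,0,0.5,-1,-1,20,0,0.5,-1,-1,30,0,0.5,-1,-1,38,0,0.5,-1,-1,45,0,0.5,-1,-1,51,0,0.5,-1,-1,56,0,0.5,-1,-1,60,0,0.5,-1,-1,60,0,0.5]}}

```text
time: 19.52
tool_pos: [0.5453, -0.0118, 0.0869]
eef_rot: [-0.0, 0.38, 0.925, -0.0]
wrist_force: [-0.4, 0.3, -1.3]
opening: 0.0572
finger_force: 15.0
```

Call:
{"method": "step_arm", "body": {"moves": [0,0,3,0,0.5,0,0,6,0,0.5,0,0,8,0,0.5,0,0,8,0,0.5]}}

```text
time: 20.02
tool_pos: [0.5452, -0.0116, 0.0789]
eef_rot: [-0.0, 0.38, 0.925, 0.0]
wrist_force: [-0.6, 0.7, -1.9]
opening: 0.0569
finger_force: 15.0
```

Call:
{"method": "step_arm", "body": {"moves": [0,0,2,0,0.5,0,0,4,0,0.5,0,0,6,0,0.5,0,0,6,0,0.5]}}

```text
time: 20.52
tool_pos: [0.5453, -0.0116, 0.0729]
eef_rot: [-0.0, 0.38, 0.925, 0.0]
wrist_force: [-0.9, 1.7, -1.6]
opening: 0.0571
finger_force: 15.0
```

Call:
{"method": "step_arm", "body": {"moves": [0,0,1,0,0.5,0,0,2,0,0.5,0,0,2,0,0.5]}}

```text
time: 20.9
tool_pos: [0.5453, -0.0115, 0.072]
eef_rot: [-0.0, 0.38, 0.925, 0.0]
wrist_force: [-3.4, 3.1, 7.5]
opening: 0.0571
finger_force: 15.0
```

Call:
{"method": "step_arm", "body": {"moves": [0,0,-1,0,0.6,0,0,-1,0,0.75,0,0,-1,0,0.8,0,0,-1,0,0.8,0,0,-20,0,0.8,0,0,-50,0,0.8,0,0,-75,0,0.8,0,0,-75,0,0.8]}}

```text
time: 21.9
tool_pos: [0.5471, -0.0122, 0.148]
eef_rot: [0.002, 0.38, 0.925, 0.001]
wrist_force: [0.1, 0.8, 0.4]
opening: 0.0697
finger_force: 0.0
```

```bash
cat > rg.py <<'E'
from h import *
c=robot.camera("wrist"); W=cloud(c)
def top(z,r,t):
    P=W[(np.hypot(W[...,0]-.5453,W[...,1]+.0113)<r)&(abs(W[...,2]-z)<.004)]
    print(t,len(P),np.median(P[:,2]) if len(P) else 0,cv2.minEnclosingCircle((P[:,:2]*1000).astype(np.float32))[0:2] if len(P) else 0)
top(.095,.035,"brass top"); top(.109,.026,"blue top"); top(.124,.01,"tip")
go(.452,.189,.04,-45)
E
python3 rg.py
```

```text
brass top 3622 0.09485894685721728 ((545.0811157226562, -12.218893051147461), 28.9259033203125)
blue top 60 0.10848531736969298 ((542.9071044921875, -9.209128379821777), 6.470883846282959)
tip 256 0.12327687830921698 ((544.0338134765625, -11.066960334777832), 6.854159355163574)
move [208.2  76.8 106.4] roll -89.7 | at [ 0.5459 -0.012   0.1466] yaw 45.3 t 21.95 open 0.0697 ff 0.0 F [-0.2 -0.2 -0.2] j [-0.31  0.33  0.32  1.93 -0.13  0.9   0.86]
```

Call:
{"method": "step_arm", "body": {"moves": [45,16,0,0,0.8,100,37,10,0,0.8,150,55,25,0,0.8,190,70,40,0,0.8,208,77,47,0,0.8,208,77,47,0,0.8,208,77,47,0,0.8]}}

```text
time: 22.82
tool_pos: [0.452, 0.1878, 0.0988]
eef_rot: [0.0, 0.381, 0.925, -0.0]
wrist_force: [0.5, 0.0, -0.0]
opening: 0.0698
finger_force: 0.0
```

```bash
python3 col.py .452 .189 .014 .022
```

```text
1708 0.013871252661851588 ((453.3655700683594, 189.91554260253906), 22.001386642456055) [0.45296622 0.19063211 0.01378729]
move [ 1.1  0.8 -0.9] roll 0 | at [0.4522 0.1877 0.0991] yaw 45.2 t 22.88 open 0.0699 ff 0.0 F [ 0.8 -0.6  0.6] j [-0.67  0.31  0.23  2.09 -0.1   0.76  0.41]
```

Call:
{"method": "step_arm", "body": {"moves": [1,2,45,0,0.8,1,2,85,0,0.8,1,2,103,0,0.8,1,2,103,0,0.4,1,2,103,0,0.4,1,2,103,0,0.4,1,2,103,0,0.4,1,2,103,0,0.4], "force": 6}}

```text
time: 23.88
tool_pos: [0.4531, 0.1915, -0.003]
eef_rot: [0.001, 0.38, 0.925, 0.001]
wrist_force: [-0.6, -0.5, 6.2]
opening: 0.0429
finger_force: 6.0
```

Call:
{"method": "step_arm", "body": {"moves": [0,0,0,0,0.6,0,0,0,0,0.7,0,0,0,0,0.7,0,0,0,10,0.7,0,0,0,20,0.7,0,0,0,30,0.7,0,0,0,40,0.7,0,0,0,50,0.7,0,0,0,60,0.7,0,0,0,70,0.7,0,0,0,80,0.7,0,0,0,90,0.7,0,0,0,90,0.7]}}

```text
time: 25.5
tool_pos: [0.452, 0.1913, -0.0041]
eef_rot: [0.0, 0.922, 0.387, -0.0]
wrist_force: [-0.5, -0.4, 0.4]
opening: 0.061
finger_force: 0.0
```

Call:
{"method": "step_arm", "body": {"moves": [0,0,0,0,0.4,0,0,0,0,0.4,0,0,0,0,0.4,0,0,0,0,0.4,0,0,0,0,0.4]}}

```text
time: 26.12
tool_pos: [0.4523, 0.1912, -0.0038]
eef_rot: [-0.0, 0.923, 0.386, 0.0]
wrist_force: [-0.2, 0.2, -0.1]
opening: 0.0436
finger_force: 6.0
```

```bash
python3 -c "
from h import *
go(.5451,-.0114,.15)"
```

```text
move [ -78.9  208.4 -153.9] roll 0 | at [ 0.4523  0.1912 -0.0038] yaw -44.6 t 26.12 open 0.0436 ff 5.9999568038620055 F [-0.2  0.2 -0.1] j [-0.96  0.55  0.6   2.16 -0.57  0.59 -0.71]
```

Call:
{"method": "step_arm", "body": {"moves": [0,0,-20,0,0.4,0,0,-70,0,0.4,0,0,-120,0,0.4,-15,40,-150,0,0.4,-34,90,-150,0,0.4,-53,140,-150,0,0.4,-68,180,-150,0,0.4,-76,200,-150,0,0.4,-79,208,-150,0,0.4,-79,208,-150,0,0.4,-79,208,-150,0,0.4], "force": 8}}

```text
time: 27.5
tool_pos: [0.5443, -0.0097, 0.1459]
eef_rot: [-0.001, 0.922, 0.386, -0.0]
wrist_force: [-0.3, 0.8, -1.0]
opening: 0.0435
finger_force: 8.0
```

```bash
python3 - <<'E'
from h import *
go(.5451,-.0114,.1462)
b=robot.camera("wrist"); W=cloud(b); o,p,R=pose(); T=(W-p)@R*1000
hsv=cv2.cvtColor(b["img"],cv2.COLOR_BGR2HSV); m=(hsv[...,0]>100)&(hsv[...,0]<130)&(hsv[...,1]>120)&(np.hypot(T[...,0],T[...,1])<40)&(T[...,2]<0)
q=T[m]; print(len(q),np.percentile(q,[0,1,50,99,100],axis=0))
t=q[abs(q[:,2]-np.percentile(q[:,2],10))<2]; print("top z",np.median(t[:,2]),cv2.minEnclosingCircle(t[:,:2].astype(np.float32)))
E
```

```text
move [-0.7  1.8 -0.3] roll 0 | at [ 0.5443 -0.0097  0.1459] yaw -44.5 t 27.5 open 0.0435 ff 7.999954994302243 F [-0.3  0.8 -1. ] j [-0.7   0.41  0.83  1.95 -0.38  0.94 -0.46]
2954 [[ -20.534451    -33.15506027 -136.03011142]
 [  -3.87225852  -30.53721413 -135.59982974]
 [  14.49862352   -3.37295504  -17.71561073]
 [  26.03351771   19.56428628   -7.62399287]
 [  26.89552365   28.16926488   -3.75949969]]
top z -133.45984981001504 ((24.36026382446289, -8.093550682067871), 24.441162109375)
```

```bash
python3 - <<'E'
from h import *
b=robot.camera("wrist"); W=cloud(b); o,p,R=pose(); T=(W-p)@R*1000
hsv=cv2.cvtColor(b["img"],cv2.COLOR_BGR2HSV); m=(hsv[...,0]>100)&(hsv[...,0]<130)&(hsv[...,1]>120)&(abs(T[...,2]+17.7)<1.5)&(np.hypot(T[...,0],T[...,1])<40)
q=T[m]; print(len(q),np.percentile(q,[0,2,50,98,100],axis=0),cv2.minEnclosingCircle(q[:,:2].astype(np.float32)))
from scipy.optimize import least_squares
k=q[np.hypot(q[:,0],q[:,1])>19][:,:2]; 
f=lambda a:[max(np.hypot(*(x-a)))for x in [q[:,:2]]]
h=q[(np.hypot(q[:,0],q[:,1])<10.5)][:,:2]; print("bore pts",len(h),least_squares(lambda a:np.hypot(h[:,0]-a[0],h[:,1]-a[1])-8.3-0.5,[0,0],loss="soft_l1").x)
go(.5451,-.0114,.1462)
E
```

```text
1979 [[-20.50439878 -21.99191172 -19.18461559]
 [ -1.27099083 -20.19488493 -18.74157257]
 [ 10.97117004  -0.88660032 -17.59351368]
 [ 20.99962092  18.92827894 -16.38862476]
 [ 22.40678994  20.74055628 -16.20622057]] ((0.95896977186203, -0.5203691124916077), 21.565792083740234)
bore pts 161 [ 1.20401537 -0.15575571]
move [-0.7  1.6 -0.2] roll 0 | at [ 0.5444 -0.0098  0.146 ] yaw -44.5 t 27.6 open 0.0434 ff 7.999883776064962 F [-0.6 -0.3 -0.2] j [-0.7   0.41  0.83  1.95 -0.38  0.94 -0.46]
```

Call:
{"method": "step_arm", "body": {"moves": [-1.5,1.7,10,0,0.4,-1.5,1.7,20,0,0.4,-1.5,1.7,26,0,0.4,-1.5,1.7,31,0,0.4,-1.5,1.7,36,0,0.4,-1.5,1.7,36,0,0.4]}}

```text
time: 28.35
tool_pos: [0.5446, -0.0129, 0.1097]
eef_rot: [-0.0, 0.923, 0.386, -0.0]
wrist_force: [-0.5, 1.1, -1.6]
opening: 0.0428
finger_force: 8.0
```

Call:
{"method": "step_arm", "body": {"moves": [0,0,4,0,0.4,0,0,8,0,0.4,0,0,12,0,0.4,0,0,15,0,0.4,0,0,17,0,0.4,0,0,17,0,0.4]}}

```text
time: 29.1
tool_pos: [0.5449, -0.013, 0.0929]
eef_rot: [-0.0, 0.923, 0.386, 0.0]
wrist_force: [0.1, 4.6, -1.0]
opening: 0.0431
finger_force: 8.0
```

Call:
{"method": "step_arm", "body": {"moves": [0.6,-0.6,0,0,0.4,0.6,-0.6,1,0,0.4,0.6,-0.6,2,0,0.4,0.6,-0.6,2.5,0,0.4,0.6,-0.6,2.5,0,0.4]}}

```text
time: 29.72
tool_pos: [0.545, -0.0128, 0.091]
eef_rot: [-0.0, 0.923, 0.385, 0.0]
wrist_force: [-2.0, 2.1, 4.2]
opening: 0.043
finger_force: 8.0
```

Contact came at bottom z = 0.0948, which matches the expected seat, so I release and back away.

Call:
{"method": "step_arm", "body": {"moves": [0,0,-0.5,0,0.5,0,0,-0.5,0,0.6,0,0,-0.5,0,0.7,0,0,-0.5,0,0.7,0,0,-15,0,0.7,0,0,-45,0,0.7,0,0,-75,0,0.7,0,0,-90,0,0.7,0,0,-90,0,0.7]}}

```text
time: 30.85
tool_pos: [0.5455, -0.0125, 0.1817]
eef_rot: [0.0, 0.923, 0.386, 0.001]
wrist_force: [-0.3, 0.4, -0.6]
opening: 0.0608
finger_force: 0.0
```

```bash
python3 rg.py; python3 - <<'E'
from h import *
c=robot.camera("wrist"); W=cloud(c)
P=W[(np.hypot(W[...,0]-.5453,W[...,1]+.0113)<.022)&(abs(W[...,2]-.109)<.003)]
A=np.c_[P[:,:2]-P[:,:2].mean(0),np.ones(len(P))]; print("plane slope",np.linalg.lstsq(A,P[:,2],rcond=None)[0],len(P))
s=robot.camera("scene"); cv2.imwrite("pics/end.png",np.hstack([cv2.resize(s["img"][150:310,170:440],(540,320)),cv2.resize(c["img"],(260,320))]))
for t in ["weighing_bottle","beaker","timer"]:
    for r in robot.recognise("scene",t)[:1]: print(t,np.round(r["point"],3))
E
```

```text
brass top 1191 0.09481834619609848 ((545.0708618164062, -11.80100154876709), 28.813579559326172)
blue top 1837 0.1088758941623018 ((544.8280029296875, -11.897160530090332), 21.94369888305664)
tip 194 0.12341168183156309 ((544.7540893554688, -10.350666046142578), 6.795302391052246)
move [  78.1 -207.4  140.7] roll 0.4 | at [ 0.5447 -0.0123  0.1806] yaw -44.6 t 30.9 open 0.0608 ff 0.0 F [-0.3  0.   0.4] j [-0.73  0.37  0.86  1.91 -0.33  1.01 -0.49]
plane slope [-0.00801195 -0.00430575  0.10887158] 1827
weighing_bottle [0.653 0.155 0.03 ]
beaker [0.644 0.305 0.045]
timer [ 0.418 -0.306  0.017]
```

View pics/end.png

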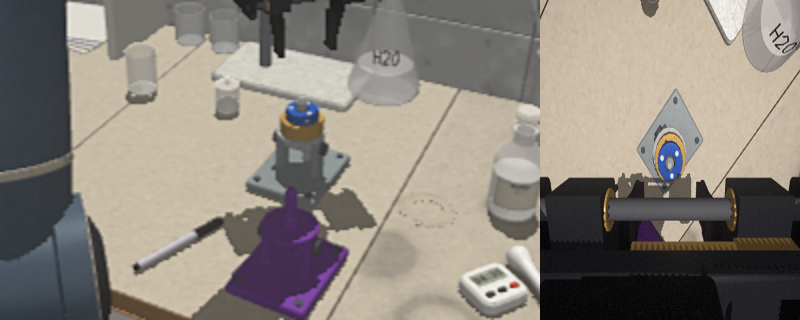

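The picture shows the blue collar flat on the brass one on the upright post at (302,115). The bottle, beaker and timer are where they were.

```bash
python3 -c "
from workcell import robot
print(robot.close_job())"
```

```text
the job is handed in; nothing more can be done
None
```

The job is handed in at about 31 s: the post is upright at its stop, with the brass collar on the disc and the blue one on it (tops measured at 94.8 and 108.9 mm against 95 and 109 mm expected), and the bottle, beaker and timer are unmoved to within camera accuracy; my first grasp of the post closed on nothing because the fingertips are about 36 mm shorter than the interface text says, so I corrected for that.

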